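# Unbolt the conditioning chamber and hold its lid open

## Task

The test coupons in the blue conditioning chamber need airing. Draw the bolt with the red knob fully back off the lid, as far as its stop, then raise the lid and hold it open, steady, at 50 degrees (the red mark on the white dial). The lid falls shut by itself, so finish while the gripper is still holding it up, and leave everything else on the bench where it stands.

Things in the scene. Friction and masses are not known exactly. Their poses are not given: they have to be found in the camera images.
- chamber: Blue bench-top box fixed to the bench, 200 (x) x 360 (y) x 110 mm high, turned by up to 0.25 rad. Origin: centre of its underside; x points from its front to its back, away from the robot, y to its left, z up. Right part (y -180 to +58 mm): open well with coupons, under the lid. Left part (y 60 to 180 mm): solid deck, 110 mm high, that carries the bolt.
- lid (a joint): Opening angle of the lid in rad: 0 shut, growing as its front edge rises, stop at 1.4; 50 degrees is 0.873. Nothing keeps it open: it falls shut from every angle. The lid weighs 0.4 to 0.85 kg and cannot open while the bolt lies over it. The white dial at the chamber's right side, 70 mm in radius and centred on the hinge line, has a tick each 10 degrees and a wide red mark where the lid's side edge points at 50.
- lid_hinge (a point): Middle of the lid's hinge line, which runs along the chamber's y at its back: x 90, y -60, z 103 mm in the chamber's frame. The lid is a grey frame with a clear window, 190 mm from hinge to front edge, 236 mm wide, 8 mm thick. The point's axes turn with the lid.
- bar (a point): Centre of the lid's steel bar handle: round, 12 mm thick, 140 mm long, parallel to the hinge, 235 mm from it in the lid's plane, 103 mm above the bench when shut. Clear gap of 39 mm between bar and lid edge, open above and below. Arms 10 mm wide join it to the lid 65 mm either side of this centre. It can turn between finger pads, so the gripper may stay pointing down.
- bolt_knob (a point): Grip point on the axis of the bolt's red upright knob (16 mm diameter), 35 mm above the deck, 145 mm above the bench, 15 mm below the knob's top. The knob stands on a flat steel bolt, 12 mm wide, 8 mm thick, 165 mm long, that slides easily on the deck along the chamber's y, captured by two staples, and stays where left. It starts at chamber y 92 to 108 mm, lying over the lid.
- bolt_stop (a point): Where the knob's grip point is when the bolt is drawn fully back, against the outer staple: x -50, y 152, z 145 mm in the chamber's frame (fixed to the chamber, axes as the chamber's). The bolt is clear of the lid from y = 138 mm. The two staples rise 13.5 mm above the deck and are 27 mm wide along x.
- beaker: Clear glass beaker, 68 mm wide, 90 mm high, on the bench; leave alone. Origin: centre of its underside.
- bottle: Brown bottle, 64 mm wide, 150 mm high, on the bench; leave alone. Origin: centre of its underside.
- jar: White jar with a blue cap, 60 mm wide, 80 mm high, on the bench; leave alone. Origin: centre of its underside.
- weight: Brass balance weight, 30 mm wide, 38 mm high, standing on the chamber's deck behind the bolt; leave alone. Origin: centre of its underside.
- dish: White ceramic dish, 70 mm wide, 30 mm high, on the bench at the chamber's right side; leave alone. Origin: centre of its underside.
- coupon: Aluminium dog-bone test coupon, 106 x 18 x 6 mm, flat on the bench in front; leave alone. Origin: centre of its underside.
- spatula: Spatula 170 mm long lying on the bench in front; leave alone. Origin: on its underside.

How it is judged:
By the outcome, as a careful person would: the job done as asked, in the order asked, and still so for the second after the job is handed in, while the arm keeps its last pose, push and grip.
It also fails if it takes over 53 s, if anything falls off the work surface, if the arm or the gripper's body presses on something with over 40 N, if the wrist force passes 120 N, or if a joint passes its speed limit or range.

## Robot

A 7-joint arm with a two-finger parallel gripper is mounted at the origin on the work surface. World frame = base frame: x ahead of the robot, y to its left, z up, the work surface at z = 0. Lengths are in m, angles in rad, forces in N, time in s.
With the tool pointing down it reaches from about 0.4 to 0.875 m from the base axis. Payload 19.3 kg.
Tool frame: the origin (TCP) lies at the centre of the arm's flange, where the gripper is bolted on; the fingertips stand 173 mm ahead of it and the grasp point (between the pads) lies 155 mm ahead of it; z points along the fingers, y is the direction in which the jaws open and shut (so a half turn about z gives the same grasp; the last joint's range is limited). The gripper opens to 85 mm and grips with 20 to 120 N. Pads are 22 mm wide; open, the fingers measure 114 mm over their backs; the gripper's body (76 mm by 85 mm) begins 54 mm behind the grasp point. The pads swing forward as they close: fully open they stand 13 mm farther back than shut.
Start: joints at [-1.26, 0.521, -0.036, 1.599, 0.021, 1.021, -0.113], TCP at [0.232, 0.58, 0.405] pointing down, gripper open.
Joint ranges: [-2.91, 2.91], [-0.3, 2.13], [-1.5, 1.42], [0.17, 2.43], [-1.26, 4.41], [0.16, 1.93], [-2.52, 2.52]. Speed limits (rad/s): [1.89, 1.89, 2.39, 2.39, 3.01, 3.01, 3.01].

## Interface

Orientations are given as a unit quaternion [w, x, y, z].
In Python, from cell import env, cams, job gives the robot as it stands.
- The arm moves only by the tool step_arm, never from a script. Its argument "moves" is a list of rows, each a list of 7 numbers: the shift along the tool's x, y, z in m, then the turn, a rotation vector about the tool's x, y, z in degrees, then the closure, from 0 (fully open) to 1 (shut). In form: [[tx, ty, tz, rx, ry, rz, claw], ...]. A call has 1 to 20 rows; each row is the pose to reach, as a shift and turn from the pose commanded when the call began, along the tool's axes at that moment; what a row does not reach only later rows make up. A row lasts 1/10 s, in which the tool goes at most 50 mm and 8.59 degrees, less where a joint would pass 70% of its speed; a pose out of reach is approached as far as the arm can. A call with a gripper value outside its range is refused whole. The fingers move at their own pace and stop on an object; "newtons" is the grip in N (left out, the last holds). Time passes only in rows, so rows that repeat a pose let the fingers close. It gives the time, the measured TCP pose, the force and the opening at its end, in the units of the state.
- env.observe(): the state, without advancing time (a new reading comes with each control period).
- cams.capture(name): name is "scene" or "top" or "wrist"; returns the picture (400x640x3 uint8, blue, green, red); there is no depth.
- cams.get_calibration(name): a dict with "fov_y" (degrees; the focal length in pixels is half the picture's height over the tangent of half this angle, whatever the lens; pixels are square), "cx", "cy" (the principal point, pixels), "rvec" (rotation vector, rad) and "tvec" (3), from world to camera coordinates, as OpenCV has them. Camera axes: x right, y down, z forward; pixel columns grow to the right and rows downward; lengths in m; the calibration is good to about 2 mm. The wrist camera is an equidistant fisheye: a pixel r from the principal point sees the ray r / f radians off the axis. A picture is of the moment at which its call begins: read the wrist's pose just before it. get_calibration takes no time and is no camera call; for the wrist camera it gives the pose at the moment of the call.
- job.job_done(): hands the job in, once; it reports no verdict.
The state is a dict: "t": time; "joint_positions": joint angles; "joint_vel": joint speeds; "joint_torque": joint torques, N m; "ee_pos": TCP position; "tcp_rot": TCP orientation; "wrist_force": force on the tool from outside, world axes, zero at the start; "torque": the same for the moment, N m; "gripper_width": opening from 0.0 (shut) to 1.0 (fully open).
Only numpy, scipy, OpenCV 4.12 (cv2) and the standard library are available. Lean on these libraries where they do the work, as an engineer would, in place of code of your own. Each camera call takes 0.05 s, during which the arm holds its last target.

## Working session

There is one attempt and no reset: what is moved stays moved. The work goes in short steps, Python scripts to look and compute and a tool call to move; the robot and the scene stay as the last step left them, time stands still between calls to the robot, and variables do not carry over. Pictures are saved under pics/ and viewed, and the job is handed in when it is done.

Besides the shell and the picture viewer there is one more tool, called after "Request:" in YAML: its name, and indented under it one key for each argument. step_arm: Moves the arm, as the interface text tells. Its arguments: {"type":"object","properties":{"moves":{"type":"array","items":{"type":"array","items":{"type":"number"}}},"newtons":{"type":"number"}},"required":["moves"]}

```bash
ls; mkdir -p pics
python3 - <<'E'
from cell import env,cams,job
import cv2,json
s=env.observe()
print(s)
for n in("scene","top","wrist"):
    print(n,cams.get_calibration(n)); cv2.imwrite(f"pics/{n}0.png",cams.capture(n))
E
```

```text
pics
{'t': 0.0, 'joint_positions': array([-1.26019455,  0.52200945, -0.03634467,  1.59999827,  0.02116904,
        1.02110208, -0.11279039]), 'joint_vel': array([ 0.00083868,  0.00055649,  0.00017364,  0.00134924,  0.00122517,
       -0.00043686, -0.00106672]), 'joint_torque': array([ 3.33796470e-04, -9.27108908e+01,  1.97965264e+00, -3.69944394e+01,
        1.77357491e-02,  8.08576267e-03, -7.17046561e-06]), 'ee_pos': array([0.23224782, 0.58009495, 0.40413175]), 'tcp_rot': array([-8.45522726e-05,  1.89253385e-01,  9.81928121e-01, -5.60540540e-04]), 'wrist_force': array([ 0.09415779, -0.53773608,  0.01805725]), 'torque': array([ 0.04723761,  0.00261145, -0.00190588]), 'gripper_width': 1.0058540275938548}
scene {'fov_y': 50.687705327439076, 'cx': 320.9420234271188, 'cy': 193.2656762495779, 'rvec': array([ 1.75126882,  1.8445298 , -0.67908361]), 'tvec': array([ 0.07548956, -0.30429413,  1.67540261])}
top {'fov_y': 56.51258505784425, 'cx': 316.9378183312635, 'cy': 196.69500522034866, 'rvec': array([ 2.15425797, -2.20616197,  0.13131625]), 'tvec': array([-0.03716533,  0.51710124,  1.10750871])}
wrist {'fov_y': 65.70646984690485, 'cx': 320.09183254584883, 'cy': 202.27812561613462, 'rvec': array([-2.37243698, -1.60435533, -0.25729658]), 'tvec': array([-0.62276559, -0.04062878,  0.37915987])}
```

View pics/scene0.png

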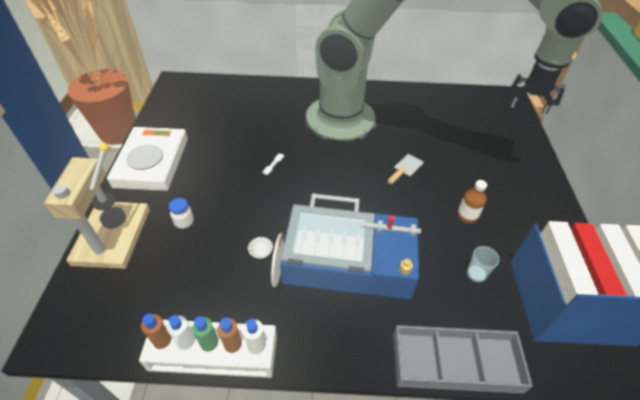

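View pics/top0.png

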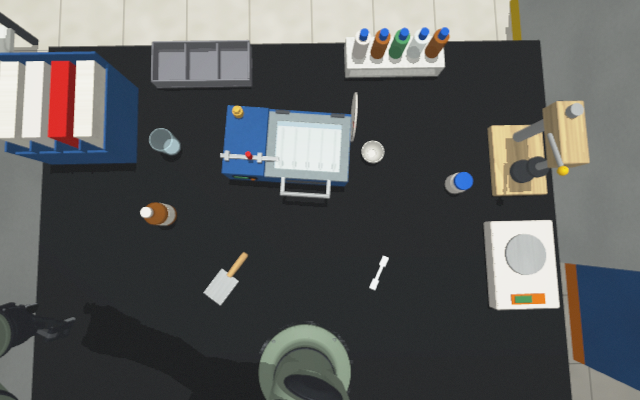

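View pics/wrist0.png

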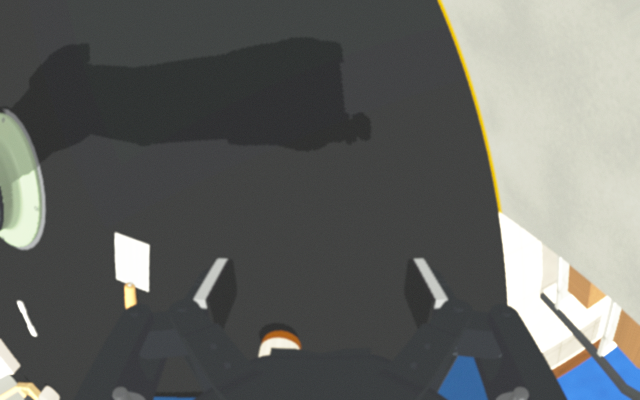

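The scene and top views show the chamber. In the top view the red knob is at about (249,155) and the bar runs from about (281,194) to (330,197). I'll enlarge the crops to measure.

```bash
cat > h.py <<'E'
import cv2,numpy as np
def K(c):
    f=200/np.tan(np.radians(c['fov_y']/2)); return np.array([[f,0,c['cx']],[0,f,c['cy']],[0,0,1]])
def cast(c,uv,z):
    R=cv2.Rodrigues(c['rvec'])[0];o=-R.T@c['tvec'];d=R.T@np.linalg.inv(K(c))@np.array([uv[0],uv[1],1.])
    return o+d*(z-o[2])/d[2]
def proj(c,P):
    return cv2.projectPoints(np.array(P,float).reshape(-1,3),c['rvec'],c['tvec'],K(c),None)[0].reshape(-1,2)
E
python3 - <<'E'
import cv2
a=cv2.imread('pics/top0.png')[90:210,210:390]; cv2.imwrite('pics/topc.png',cv2.resize(a,None,fx=4.4,fy=4.4,interpolation=cv2.INTER_CUBIC))
a=cv2.imread('pics/scene0.png')[180:305,260:440]; cv2.imwrite('pics/scenec.png',cv2.resize(a,None,fx=4.4,fy=4.4,interpolation=cv2.INTER_CUBIC))
E
```

```text
(no output)
```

View pics/topc.png

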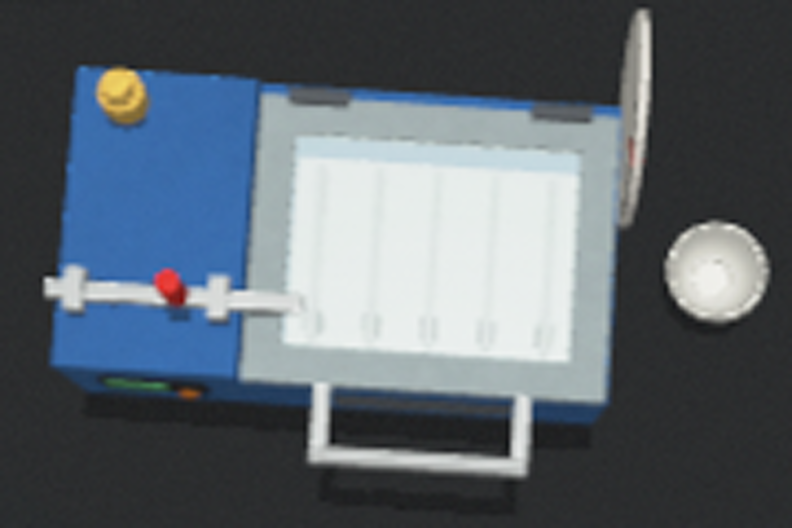

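View pics/scenec.png

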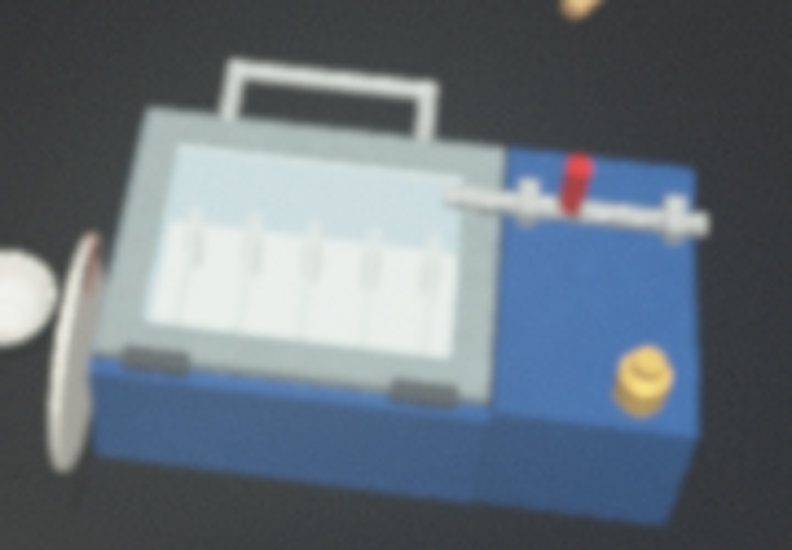

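```bash
cat > fit.py <<'E'
from cell import env,cams
from h import *
from scipy.optimize import least_squares
T=cams.get_calibration('top');S=cams.get_calibration('scene')
t=lambda x,y:(210+(x+.5)/4.4-.5,90+(y+.5)/4.4-.5); s=lambda x,y:(260+(x+.5)/4.4-.5,180+(y+.5)/4.4-.5)
C={'dbl':(.1,.18,.11),'dfl':(-.1,.18,.11),'b1':(-.145,.01,.103),'b2':(-.145,-.13,.103),'lfr':(-.1,-.178,.107)}
obs=[(T,'dbl',t(78,67)),(T,'dfl',t(52,366)),(T,'b1',t(310,458)),(T,'b2',t(527,470)),(T,'lfr',t(606,403)),
(S,'dbl',s(698,436)),(S,'dfl',s(694,170)),(S,'b2',s(229,66)),(S,'b1',s(437,88)),(S,'lfr',s(148,109)),(T,'k',t(167,280)),(S,'k',s(578,161))]
def W(p,n):
    q=np.array(C[n] if n!='k' else (-.05,p[3],.16)); c,d=np.cos(p[2]),np.sin(p[2])
    return np.array([p[0]+c*q[0]-d*q[1],p[1]+d*q[0]+c*q[1],q[2]])
r=lambda p:np.concatenate([proj(c,W(p,n))[0]-o for c,n,o in obs])
f=least_squares(r,[.6,.1,0,.1],loss='soft_l1');p=f.x
print(p.round(4));print(r(p).reshape(-1,2).round(1).tolist())
cc,ss=np.cos(p[2]),np.sin(p[2]);w=lambda q:[round(v,4) for v in (p[0]+cc*q[0]-ss*q[1],p[1]+ss*q[0]+cc*q[1],q[2])]
print('knob',w((-.05,p[3],.145)),'stop',w((-.05,.152,.145)),'hinge',w((.09,-.06,.103)),'bar',w((-.145,-.06,.103)),'weight')
for c,u in((T,t(122,78)),(S,s(648,360))): print(cast(c,u,.148).round(3))
E
python3 fit.py
```

```text
[ 0.6653  0.0337 -0.0897  0.1004]
[[-0.2, -0.6], [-0.6, -0.0], [-0.1, -0.8], [-0.1, -0.3], [-0.2, 0.2], [-0.1, -0.4], [-0.4, -1.2], [0.0, 0.0], [-0.5, 0.4], [-0.1, -1.1], [0.0, 0.3], [0.0, 0.3]]
knob [np.float64(0.6245), np.float64(0.1382), 0.145] stop [np.float64(0.6291), np.float64(0.1896), 0.145] hinge [np.float64(0.7495), np.float64(-0.0341), 0.103] bar [np.float64(0.5155), np.float64(-0.013), 0.103] weight
[0.758 0.168 0.148]
[0.757 0.171 0.148]
```

```bash
cat > rel.py <<'E'
import sys
from cell import env
from h import *
from scipy.spatial.transform import Rotation as Ro
def tool(yaw=-.0897,tilt=0):
    # tool y along chamber x, z down; tilt>0: body leans to the robot
    y=np.array([np.cos(yaw),np.sin(yaw),0]);z=np.array([0,0,-1.]);x=np.cross(y,z)
    return Ro.from_matrix(np.stack([x,y,z],1))*Ro.from_rotvec([-tilt*1.,0,0])
def rel(g,tilt=0,yaw=-.0897):
    s=env.observe();q=s['tcp_rot'];R=Ro.from_quat([q[1],q[2],q[3],q[0]]);G=tool(yaw,tilt)
    tcp=np.array(g)-G.apply([0,0,.155])
    print('shift mm',(R.inv().apply(tcp-s['ee_pos'])*1000).round(1),'rot deg',np.degrees((R.inv()*G).as_rotvec()).round(2),'tcp',tcp.round(4),'zaxis',G.apply([0,0,1]).round(3))
    print('grasp now',(s['ee_pos']+R.apply([0,0,.155])).round(4),'F',s['wrist_force'].round(1),'w',round(s['gripper_width'],3),'t',s['t'])
E
python3 -c "
from rel import *
rel([.6245,.1382,.215])
rel([.6245,.1382,.215],.3)"
```

```text
shift mm [-528.4 -264.5   34.5] rot deg [-4.000e-02  3.000e-02  7.332e+01] tcp [0.6245 0.1382 0.37  ] zaxis [ 0.  0. -1.]
grasp now [0.2322 0.58   0.2493] F [ 0.4  0.1 -0. ] w 1.004 t 0.15
shift mm [-484.5 -277.6   41.5] rot deg [-14.81 -10.96  72.75] tcp [0.5789 0.1423 0.3631] zaxis [ 0.294 -0.026 -0.955]
grasp now [0.2322 0.58   0.2493] F [ 0.4  0.1 -0. ] w 1.004 t 0.15
```

Request:
step_arm:
  moves:
    - [-0.528,-0.2645,0.0345,0,0,73.3,0]
    - [-0.528,-0.2645,0.0345,0,0,73.3,0]
    - [-0.528,-0.2645,0.0345,0,0,73.3,0]
    - [-0.528,-0.2645,0.0345,0,0,73.3,0]
    - [-0.528,-0.2645,0.0345,0,0,73.3,0]
    - [-0.528,-0.2645,0.0345,0,0,73.3,0]
    - [-0.528,-0.2645,0.0345,0,0,73.3,0]
    - [-0.528,-0.2645,0.0345,0,0,73.3,0]
    - [-0.528,-0.2645,0.0345,0,0,73.3,0]
    - [-0.528,-0.2645,0.0345,0,0,73.3,0]
    - [-0.528,-0.2645,0.0345,0,0,73.3,0]
    - [-0.528,-0.2645,0.0345,0,0,73.3,0]
    - [-0.528,-0.2645,0.0345,0,0,73.3,0]
    - [-0.528,-0.2645,0.0345,0,0,73.3,0]
    - [-0.528,-0.2645,0.0345,0,0,73.3,0]
    - [-0.528,-0.2645,0.0345,0,0,73.3,0]
    - [-0.528,-0.2645,0.0345,0,0,73.3,0]
    - [-0.528,-0.2645,0.0345,0,0,73.3,0]

```text
t: 1.95
ee_pos: [0.6239, 0.139, 0.3703]
tcp_rot: [-0.0, 0.738, 0.675, 0.0]
wrist_force: [-0.7, -0.1, 0.3]
gripper_width: 1.001
```

```bash
python3 -c "
from rel import *
from cell import cams
rel([.6245,.1382,.215])
c=cams.get_calibration('wrist');im=cams.capture('wrist');cv2.imwrite('pics/w1.png',im);print(c)
print(env.observe()['joint_positions'])
R=cv2.Rodrigues(c['rvec'])[0]
f=200/np.tan(np.radians(c['fov_y']/2))
def pw(P):
    q=R@np.array(P)+c['tvec'];r=np.hypot(q[0],q[1]);th=np.arctan2(r,q[2]);return (c['cx']+f*th*q[0]/r,c['cy']+f*th*q[1]/r)
for P in([.6245,.1382,.16],[.6245,.1382,.12]): print(pw(P))
"
```

```text
shift mm [-0.8  0.7  0.3] rot deg [ 0.   -0.01  0.07] tcp [0.6245 0.1382 0.37  ] zaxis [ 0.  0. -1.]
grasp now [0.6239 0.139  0.2153] F [-0.7 -0.1  0.3] w 1.001 t 1.95
{'fov_y': 65.70646984690485, 'cx': 320.09183254584883, 'cy': 202.27812561613462, 'rvec': array([-2.81864406,  0.12627917,  0.01953389]), 'tvec': array([-0.60919111,  0.15332316,  0.40639693])}
[-0.52834903  0.60417297  0.3333042   1.60754366 -0.22767343  0.96818436
 -0.20882197]
(np.float64(320.98807098680857), np.float64(234.09941466620097))
(np.float64(320.8117276975511), np.float64(212.1620478741304))
```

View pics/w1.png

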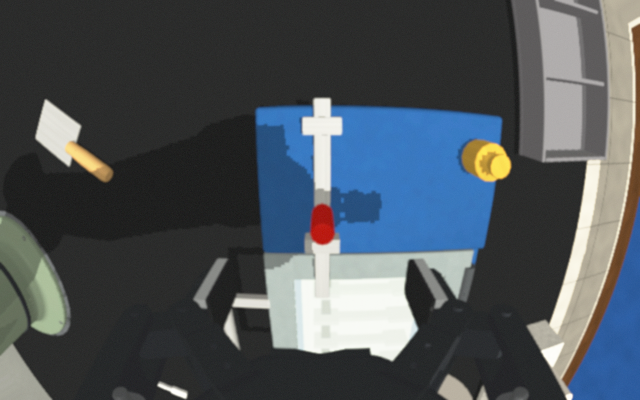

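The red knob top is at (322,233) and the prediction was (321,234), so the estimate is good to about 1 mm. I'll descend and grip.

Request:
step_arm:
  moves:
    - [-0.001,0.001,0.03,0,0,0,0.3]
    - [-0.001,0.001,0.05,0,0,0,0.3]
    - [-0.001,0.001,0.066,0,0,0,0.3]
    - [-0.001,0.001,0.066,0,0,0,0.5]
    - [-0.001,0.001,0.066,0,0,0,1]
    - [-0.001,0.001,0.066,0,0,0,1]
    - [-0.001,0.001,0.066,0,0,0,1]
    - [-0.001,0.001,0.066,0,0,0,1]
    - [-0.001,0.001,0.066,0,0,0,1]
    - [-0.001,0.001,0.066,0,0,0,1]
  newtons: 40

```text
t: 3.0
ee_pos: [0.6254, 0.1373, 0.3053]
tcp_rot: [0.0, 0.738, 0.675, 0.001]
wrist_force: [-1.4, -1.2, 6.9]
gripper_width: 0.172
```

```bash
python3 -c "
from rel import *
rel([.6291,.1896,.149])
print(env.observe())
from cell import cams
cv2.imwrite('pics/w2.png',cams.capture('wrist'))"
```

```text
shift mm [52.4 -1.   1.4] rot deg [ 0.09 -0.04  0.02] tcp [0.6291 0.1896 0.304 ] zaxis [ 0.  0. -1.]
grasp now [0.6256 0.1374 0.1503] F [-1.4 -1.2  6.9] w 0.172 t 3.0
{'t': 3.0, 'joint_positions': array([-0.50665634,  0.68117607,  0.30513226,  1.65442777, -0.25616107,
        0.84371485, -0.18407222]), 'joint_vel': array([ 6.23472937e-04, -1.05488262e-03,  4.36544536e-04, -1.83483940e-03,
       -2.23142043e-05,  3.98672814e-05, -1.12825720e-04]), 'joint_torque': array([-8.16903356e-02, -9.42582464e+01,  1.07379350e+01, -2.97385526e+01,
       -4.48130106e-02, -2.88440539e-01, -6.46331260e-03]), 'ee_pos': array([0.62538261, 0.137344  , 0.30532752]), 'tcp_rot': array([3.46908043e-04, 7.37999233e-01, 6.74800975e-01, 8.10490071e-04]), 'wrist_force': array([-1.37799102, -1.20608428,  6.94613557]), 'torque': array([-0.08880996,  0.19245576, -0.02383951]), 'gripper_width': 0.1722787483926505}
```

View pics/w2.png

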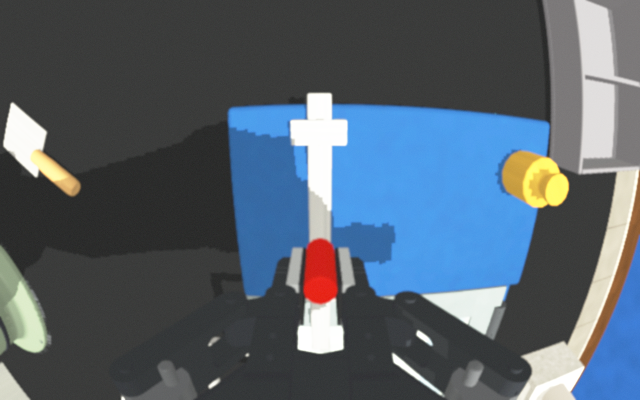

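The knob sits between both pads at about (320,270). I'll pull along +tool x.

Request:
step_arm:
  moves:
    - [0.006,0,0,0,0,0,1]
    - [0.014,0,0,0,0,0,1]
    - [0.022,0,0,0,0,0,1]
    - [0.03,0,0,0,0,0,1]
    - [0.038,0,0,0,0,0,1]
    - [0.044,0,0,0,0,0,1]
    - [0.048,0,0,0,0,0,1]
    - [0.051,0,0,0,0,0,1]
    - [0.053,0,0,0,0,0,1]
    - [0.053,0,0,0,0,0,1]

```text
t: 4.05
ee_pos: [0.6302, 0.1891, 0.3054]
tcp_rot: [0.001, 0.738, 0.675, 0.0]
wrist_force: [-2.0, -6.7, 8.4]
gripper_width: 0.173
```

```bash
python3 -c "
from rel import *
rel([.6291,.1896,.149])
from cell import cams
cv2.imwrite('pics/w3.png',cams.capture('wrist'))"
```

```text
shift mm [ 0.4 -1.2  1.4] rot deg [ 0.09  0.05 -0.03] tcp [0.6291 0.1896 0.304 ] zaxis [ 0.  0. -1.]
grasp now [0.6305 0.189  0.1504] F [-2.  -6.7  8.4] w 0.173 t 4.05
```

View pics/w3.png

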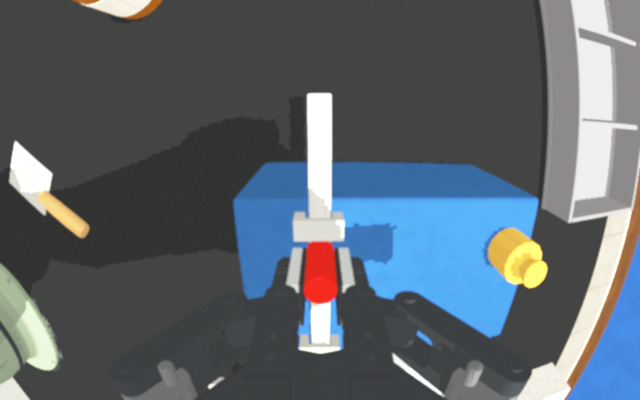

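The knob has moved to right beside the outer staple at (318,226). I'll push a few mm more to feel for the stop.

Request:
step_arm:
  moves:
    - [0.002,0,0,0,0,0,1]
    - [0.003,0,0,0,0,0,1]
    - [0.003,0,0,0,0,0,1]

```text
t: 4.4
ee_pos: [0.6305, 0.1901, 0.3055]
tcp_rot: [0.002, 0.739, 0.674, -0.001]
wrist_force: [-5.1, -17.6, 13.8]
gripper_width: 0.172
```

The force jumped to 18 N with almost no motion, so the bolt is at its stop. I'll release and rise.

Request:
step_arm:
  moves:
    - [0,0,0,0,0,0,0.5]
    - [0,0,0,0,0,0,0.5]
    - [0,0,0,0,0,0,0.5]
    - [0,0,-0.03,0,0,0,0.5]
    - [0,0,-0.06,0,0,0,0.5]
    - [0,0,-0.06,0,0,0,0.5]

```text
t: 5.0
ee_pos: [0.6309, 0.1933, 0.3681]
tcp_rot: [0.001, 0.738, 0.675, 0.003]
wrist_force: [-0.8, -0.3, -0.0]
gripper_width: 0.502
```

```bash
python3 -c "
from rel import *
from cell import cams
rel([.5155,-.013,.205])
c=cams.get_calibration('wrist');cv2.imwrite('pics/w4.png',cams.capture('wrist'))
R=cv2.Rodrigues(c['rvec'])[0]
f=200/np.tan(np.radians(c['fov_y']/2))
def pw(P):
    q=R@np.array(P)+c['tvec'];r=np.hypot(q[0],q[1]);th=np.arctan2(r,q[2]);return (c['cx']+f*th*q[0]/r,c['cy']+f*th*q[1]/r)
for P in([.6291,.1896,.16],[.6291,.1896,.12]): print(pw(P))
"
```

```text
shift mm [-215.8  -96.6    7.1] rot deg [ 0.28 -0.15  0.03] tcp [ 0.5155 -0.013   0.36  ] zaxis [ 0.  0. -1.]
grasp now [0.6317 0.1937 0.2131] F [-0.8 -0.3 -0. ] w 0.502 t 5.0
(np.float64(316.0713482920684), np.float64(240.84321045946047))
(np.float64(316.428693852468), np.float64(217.88214927870635))
```

View pics/w4.png

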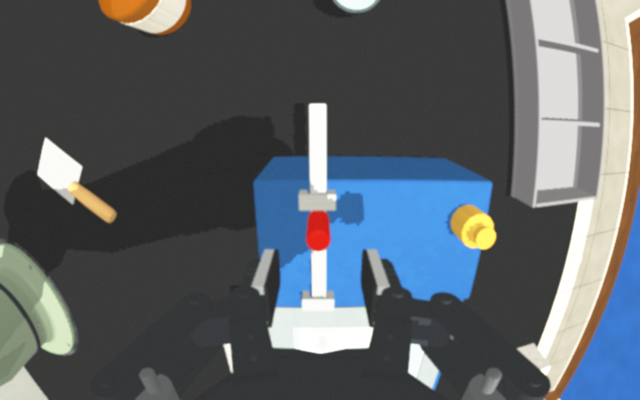

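The knob top is at (318,239) against a stop prediction of (316,241), and the bolt tail is well out. It is fully drawn. Next is the bar.

Request:
step_arm:
  moves:
    - [-0.045,-0.018,0,0,0,0,0.5]
    - [-0.09,-0.038,0,0,0,0,0.5]
    - [-0.135,-0.058,0,0,0,0,0.5]
    - [-0.18,-0.078,0,0,0,0,0.5]
    - [-0.216,-0.097,0,0,0,0,0.5]
    - [-0.216,-0.097,0.007,0.3,-0.15,0,0.5]
    - [-0.216,-0.097,0.007,0.3,-0.15,0,0.5]
    - [-0.216,-0.097,0.007,0.3,-0.15,0,0.5]

```text
t: 5.85
ee_pos: [0.5145, -0.0125, 0.3568]
tcp_rot: [-0.001, 0.738, 0.675, -0.003]
wrist_force: [0.1, 0.6, 0.5]
gripper_width: 0.501
```

```bash
python3 -c "
from rel import *
from cell import cams
rel([.5165,-.013,.105])
c=cams.get_calibration('wrist');cv2.imwrite('pics/w5.png',cams.capture('wrist'))
R=cv2.Rodrigues(c['rvec'])[0]
f=200/np.tan(np.radians(c['fov_y']/2))
def pw(P):
    q=R@np.array(P)+c['tvec'];r=np.hypot(q[0],q[1]);th=np.arctan2(r,q[2]);return (c['cx']+f*th*q[0]/r,c['cy']+f*th*q[1]/r)
d=np.array([.0896,.996,0])
for k in(.07,0,-.07): print(pw(np.array([.5155,-.013,.103])+k*d))
"
```

```text
shift mm [-0.1  2.6 96.8] rot deg [-0.33  0.14  0.09] tcp [ 0.5165 -0.013   0.26  ] zaxis [ 0.  0. -1.]
grasp now [ 0.5136 -0.0128  0.2018] F [0.1 0.6 0.5] w 0.501 t 5.85
(np.float64(323.4697935444576), np.float64(115.70933931888324))
(np.float64(323.18857828553473), np.float64(209.30798877662232))
(np.float64(322.8126794740138), np.float64(286.51607210165446))
```

View pics/w5.png

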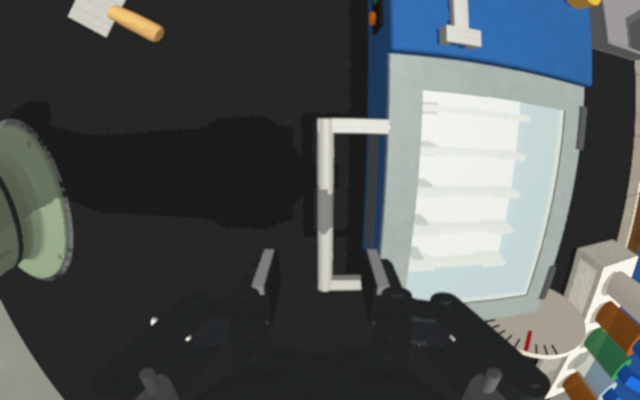

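The bar is at u≈325 (predicted 323), aligned and centred between the fingers. No bolt lies over the lid any more. I'll descend and grip.

Request:
step_arm:
  moves:
    - [0,0.0035,0.02,-0.3,0.1,0.1,0.55]
    - [0,0.0035,0.045,-0.3,0.1,0.1,0.55]
    - [0,0.0035,0.07,-0.3,0.1,0.1,0.55]
    - [0,0.0035,0.085,-0.3,0.1,0.1,0.55]
    - [0,0.0035,0.095,-0.3,0.1,0.1,0.55]
    - [0,0.0035,0.095,-0.3,0.1,0.1,0.7]
    - [0,0.0035,0.095,-0.3,0.1,0.1,1]
    - [0,0.0035,0.095,-0.3,0.1,0.1,1]
    - [0,0.0035,0.095,-0.3,0.1,0.1,1]
    - [0,0.0035,0.095,-0.3,0.1,0.1,1]
    - [0,0.0035,0.095,-0.3,0.1,0.1,1]
  newtons: 60

```text
t: 7.0
ee_pos: [0.5168, -0.0137, 0.2627]
tcp_rot: [-0.0, 0.738, 0.674, -0.0]
wrist_force: [-5.9, 1.1, 1.9]
gripper_width: 0.113
```

```bash
cat > arc.py <<'E'
from rel import *
s=env.observe();q=s['tcp_rot'];R=Ro.from_quat([q[1],q[2],q[3],q[0]])
hd=np.array([.996,-.0896,0]);g0=s['ee_pos']+R.apply([0,0,.155])
off=g0[2]-.103  # bar below grasp point by this, in tool z
print('grasp',g0.round(4),'F',s['wrist_force'].round(1),'w',s['gripper_width'])
G0=tool(); L=.155+off
for a in range(5,55,5):
    th=np.radians(a);ti=th*.4
    bar=g0-[0,0,off]+hd*.235*(1-np.cos(th))+np.array([0,0,.235*np.sin(th)])
    tcp=bar-tool(tilt=ti).apply([0,0,L])
    print(a,R.inv().apply(tcp-s['ee_pos']).round(4),np.degrees(ti).round(1))
E
python3 arc.py; python3 -c "
from cell import cams
import cv2
cv2.imwrite('pics/w6.png',cams.capture('wrist'))"
```

```text
grasp [ 0.5168 -0.0138  0.1077] F [-5.9  1.1  1.9] w 0.11347295563358008
5 [-0.0001 -0.0048 -0.0204] 2.0
10 [-0.0001 -0.0077 -0.0404] 4.0
15 [-0.0001 -0.0088 -0.0599] 6.0
20 [-0.0001 -0.0082 -0.0788] 8.0
25 [-0.0001 -0.0058 -0.0969] 10.0
30 [-1.00e-04 -1.90e-03 -1.14e-01] 12.0
35 [-1.0e-04  3.7e-03 -1.3e-01] 14.0
40 [-1.000e-04  1.080e-02 -1.449e-01] 16.0
45 [-1.000e-04  1.930e-02 -1.584e-01] 18.0
50 [-1.000e-04  2.910e-02 -1.704e-01] 20.0
```

View pics/w6.png

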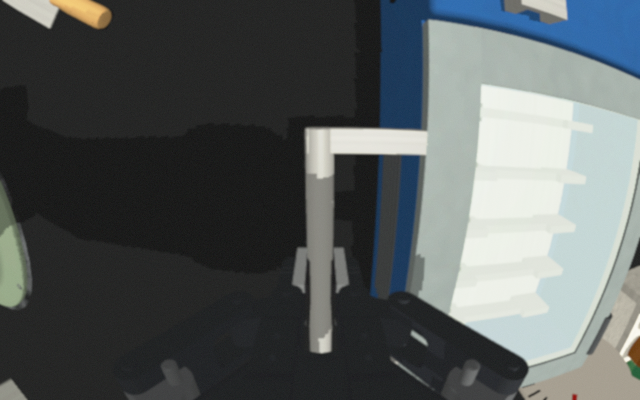

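The bar is held between the pads at about (320,290). I'll lift along the arc, first to about 25°, and check.

Request:
step_arm:
  moves:
    - [0,-0.0026,-0.0102,-1,0,0,1]
    - [0,-0.0048,-0.0204,-2,0,0,1]
    - [0,-0.0065,-0.0304,-3,0,0,1]
    - [0,-0.0077,-0.0404,-4,0,0,1]
    - [0,-0.0084,-0.0502,-5,0,0,1]
    - [0,-0.0088,-0.06,-6,0,0,1]
    - [0,-0.0086,-0.0694,-7,0,0,1]
    - [0,-0.0082,-0.0788,-8,0,0,1]
    - [0,-0.0072,-0.0879,-9,0,0,1]
    - [0,-0.0058,-0.097,-10,0,0,1]
    - [0,-0.0058,-0.097,-10,0,0,1]

```text
t: 8.15
ee_pos: [0.5098, -0.0131, 0.3605]
tcp_rot: [0.064, 0.736, 0.672, 0.058]
wrist_force: [-16.6, 4.5, 2.9]
gripper_width: 0.113
```

```bash
python3 -c "
from cell import cams,env
import cv2
s=env.observe();print(s['wrist_force'],s['torque'],s['ee_pos'],s['joint_positions'])
a=cams.capture('wrist');b=cams.capture('scene')[130:310,220:440]
cv2.imwrite('pics/w7.png',a);cv2.imwrite('pics/s7.png',cv2.resize(b,None,fx=3.3,fy=3.3,interpolation=cv2.INTER_CUBIC))"
```

```text
[-16.55400619   4.46416819   2.90475216] [0.87476914 3.98971546 0.08044328] [ 0.50982572 -0.01307439  0.36051926] [-0.39253654  0.38528637  0.37465748  2.02637941 -0.20400136  0.59118122
  0.01443492]
```

View pics/w7.png

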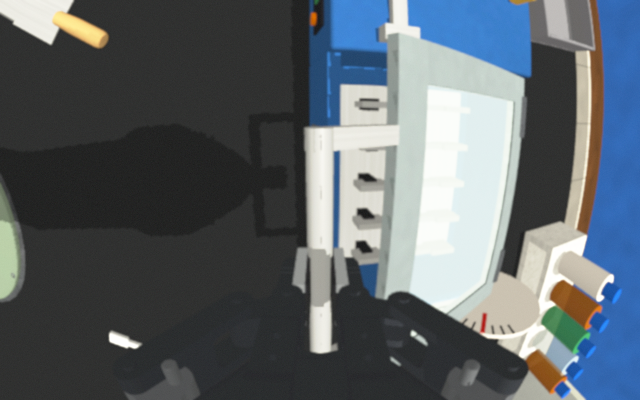

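View pics/s7.png

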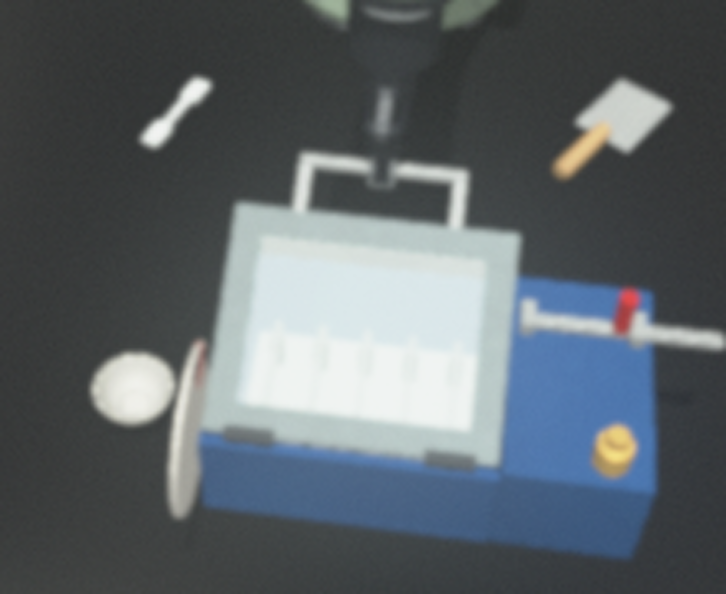

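The lid is rising cleanly and the bolt is clear. A −17 N sideways reaction says my arc is slightly too tight, so I'll recompute it from the measured pose.

```bash
cat > arc2.py <<'E'
from rel import *
s=env.observe();q=s['tcp_rot'];R=Ro.from_quat([q[1],q[2],q[3],q[0]])
hd=np.array([.996,-.0896,0]);L=.1597
bar=s['ee_pos']+R.apply([0,0,L]);th0=np.arcsin((bar[2]-.103)/.235)
h=bar+hd*.235*np.cos(th0);h[2]=.103
t0=np.arcsin(R.apply([0,0,1])@hd)
print('bar',bar.round(4),'lid',np.degrees(th0).round(2),'hinge',h.round(4),'tilt',np.degrees(t0).round(2),'F',s['wrist_force'].round(1),'M',s['torque'].round(2),'t',s['t'])
for a in np.arange(27.5,52,2.5):
    th=np.radians(a);ti=th*.4
    b=h-hd*.235*np.cos(th)+np.array([0,0,.235*np.sin(th)])
    tcp=b-tool(tilt=ti).apply([0,0,L])
    print(a,R.inv().apply(tcp-s['ee_pos']).round(4),np.degrees(ti-t0).round(2))
E
python3 arc2.py
```

```text
bar [ 0.5369 -0.0155  0.2025] lid 25.06 hinge [ 0.749  -0.0346  0.103 ] tilt 9.86 F [-16.8   3.9   3. ] M [1.01 3.96 0.15] t 8.25
27.5 [-0.      0.0027 -0.0081] 1.14
30.0 [-0.      0.0063 -0.016 ] 2.14
32.5 [-0.      0.0103 -0.0236] 3.14
35.0 [-0.      0.0146 -0.0308] 4.14
37.5 [-0.      0.0192 -0.0377] 5.14
40.0 [-0.      0.0241 -0.0442] 6.14
42.5 [ 0.      0.0293 -0.0503] 7.14
45.0 [ 0.      0.0348 -0.0561] 8.14
47.5 [ 0.      0.0406 -0.0614] 9.14
50.0 [ 0.      0.0466 -0.0662] 10.14
```

Request:
step_arm:
  moves:
    - [0,-0.001,-0.004,-0.5,0,0,1]
    - [0,0.001,-0.0081,-1,0,0,1]
    - [0,0.0025,-0.012,-1.6,0,0,1]
    - [0,0.0043,-0.016,-2.1,0,0,1]
    - [0,0.0063,-0.0198,-2.6,0,0,1]
    - [0,0.0083,-0.0236,-3.1,0,0,1]
    - [0,0.0126,-0.0308,-4.1,0,0,1]
    - [0,0.0172,-0.0377,-5.1,0,0,1]
    - [0,0.0221,-0.0442,-6.1,0,0,1]
    - [0,0.0221,-0.0442,-6.1,0,0,1]
    - [0,0.0221,-0.0442,-6.1,0,0,1]

```text
t: 9.35
ee_pos: [0.5239, -0.0144, 0.4077]
tcp_rot: [0.103, 0.731, 0.668, 0.094]
wrist_force: [-27.3, 6.2, 19.6]
gripper_width: 0.112
```

```bash
python3 arc2.py|sed -n '1p;8,$p'; python3 -c "
from cell import cams,env
import cv2
a=cams.capture('wrist')
cv2.imwrite('pics/w8.png',a)"
```

```text
bar [ 0.5677 -0.0183  0.2542] lid 40.04 hinge [ 0.7469 -0.0345  0.103 ] tilt 15.99 F [-27.3   6.2  19.6] M [1.06 4.89 0.36] t 9.35
42.5 [ 0.      0.0057 -0.0054] 1.01
45.0 [ 0.      0.0118 -0.0105] 2.01
47.5 [ 0.      0.018  -0.0152] 3.01
50.0 [ 0.0001  0.0245 -0.0194] 4.01
```

View pics/w8.png

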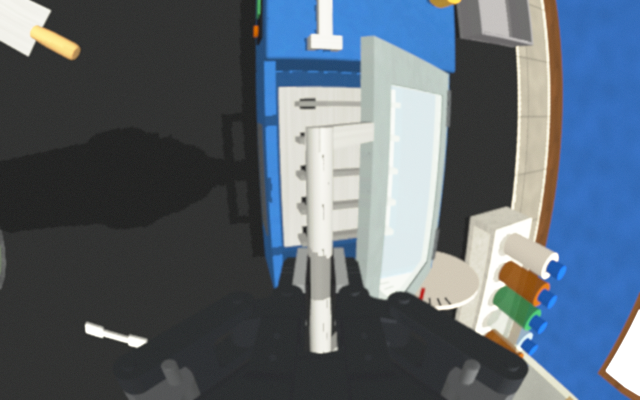

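The lid is at about 40°. The reaction is about 33 N, radially outward along the lid, so the gripper is squeezing the lid against its hinge. I'll ease off radially and watch the force.

Request:
step_arm:
  moves:
    - [0,-0.001,-0.0013,0,0,0,1]
    - [0,-0.0017,-0.0025,0,0,0,1]
    - [0,-0.0017,-0.0025,0,0,0,1]

```text
t: 9.7
ee_pos: [0.5241, -0.0143, 0.4098]
tcp_rot: [0.106, 0.731, 0.667, 0.096]
wrist_force: [15.7, 0.8, -15.8]
gripper_width: 0.111
```

```bash
python3 arc2.py|sed -n '1p;7,$p'
```

```text
bar [ 0.5691 -0.0185  0.2566] lid 40.82 hinge [ 0.7462 -0.0344  0.103 ] tilt 16.43 F [ 15.7   0.8 -15.8] M [ 0.24 -1.73  0.3 ] t 9.7
40.0 [-0.0001 -0.0016  0.0018] -0.43
42.5 [-0.0001  0.0043 -0.0036] 0.57
45.0 [-0.0001  0.0104 -0.0087] 1.57
47.5 [-0.0001  0.0167 -0.0133] 2.57
50.0 [-0.0001  0.0232 -0.0174] 3.57
```

Request:
step_arm:
  moves:
    - [0,0.0025,-0.001,-0.2,0,0,1]
    - [0,0.0053,-0.0029,-0.5,0,0,1]
    - [0,0.0085,-0.0057,-1,0,0,1]
    - [0,0.0118,-0.0084,-1.5,0,0,1]
    - [0,0.0118,-0.0084,-1.5,0,0,1]

```text
t: 10.2
ee_pos: [0.5316, -0.0152, 0.4211]
tcp_rot: [0.113, 0.73, 0.666, 0.103]
wrist_force: [-13.9, 3.6, 9.7]
gripper_width: 0.107
```

```bash
python3 arc2.py|sed -n '1p;8,$p'
```

```text
bar [ 0.5797 -0.0196  0.2689] lid 44.89 hinge [ 0.7456 -0.0345  0.103 ] tilt 17.63 F [-13.9   3.6   9.7] M [0.74 2.88 0.1 ] t 10.2
42.5 [-0.0001 -0.0069  0.0047] -0.63
45.0 [-0.0001 -0.0006 -0.0002] 0.37
47.5 [-0.0001  0.0058 -0.0047] 1.37
50.0 [-0.      0.0124 -0.0087] 2.37
```

```bash
python3 -c "
from cell import cams,env
import cv2
a=cams.capture('wrist');b=cams.capture('scene')[110:310,220:440]
cv2.imwrite('pics/w9.png',cv2.resize(a[180:400,200:480],None,fx=2.7,fy=2.7,interpolation=cv2.INTER_CUBIC));cv2.imwrite('pics/s9.png',cv2.resize(b,None,fx=3,fy=3,interpolation=cv2.INTER_CUBIC))"
```

```text
(no output)
```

View pics/w9.png

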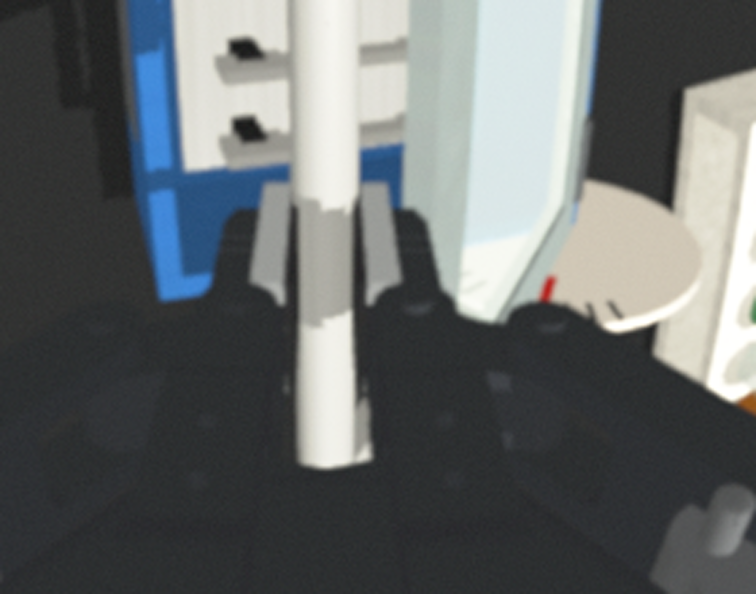

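View pics/s9.png

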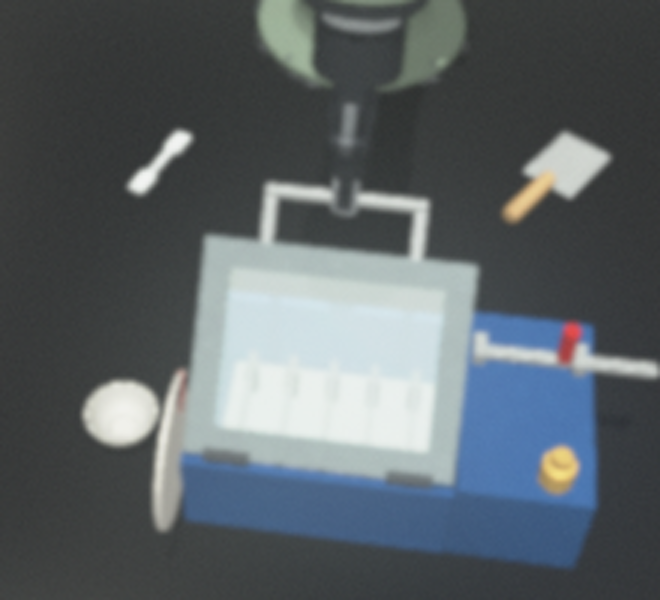

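The bar is still centred in the pads, the right finger is clear of the lid, and the lid's edge nears the red mark at (548,288). I'll continue to 50°.

Request:
step_arm:
  moves:
    - [0,0.0025,-0.0027,-0.4,0,0,1]
    - [0,0.0057,-0.0052,-0.9,0,0,1]
    - [0,0.0091,-0.0078,-1.6,0,0,1]
    - [0,0.0128,-0.0101,-2.4,0,0,1]
    - [0,0.0128,-0.0101,-2.4,0,0,1]
    - [0,0.0128,-0.0101,-2.4,0,0,1]

```text
t: 10.9
ee_pos: [0.5414, -0.0157, 0.4344]
tcp_rot: [0.129, 0.727, 0.664, 0.118]
wrist_force: [-5.5, 4.9, 4.5]
gripper_width: 0.107
```

```bash
python3 arc2.py|sed -n '1p;8,$p';python3 -c "
from cell import cams,env
import cv2
a=cams.capture('wrist');b=cams.capture('scene')[170:300,240:400];c=cams.capture('top')
cv2.imwrite('pics/w10.png',cv2.resize(a[200:360,320:500],None,fx=3.7,fy=3.7,interpolation=cv2.INTER_CUBIC));cv2.imwrite('pics/s10.png',cv2.resize(b,None,fx=4.4,fy=4.4,interpolation=cv2.INTER_CUBIC));cv2.imwrite('pics/t10.png',cv2.resize(c[90:210,210:390],None,fx=4.4,fy=4.4,interpolation=cv2.INTER_CUBIC))
"
```

```text
bar [ 0.5961 -0.0207  0.2844] lid 50.54 hinge [ 0.7448 -0.034   0.103 ] tilt 20.12 F [-5.5  4.9  4.5] M [1.   1.19 0.32] t 10.9
42.5 [-0.0001 -0.0216  0.0133] -3.12
45.0 [-0.0001 -0.0151  0.0087] -2.12
47.5 [-0.0001 -0.0085  0.0045] -1.12
50.0 [-0.     -0.0018  0.0007] -0.12
```

View pics/w10.png

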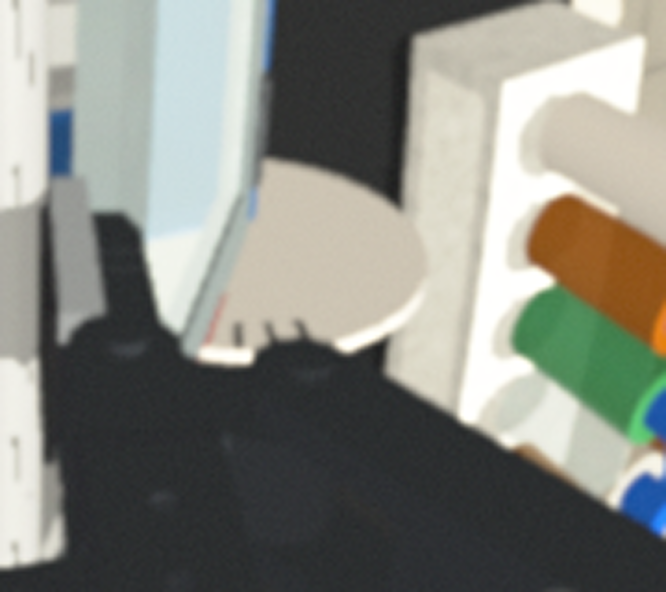

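View pics/s10.png

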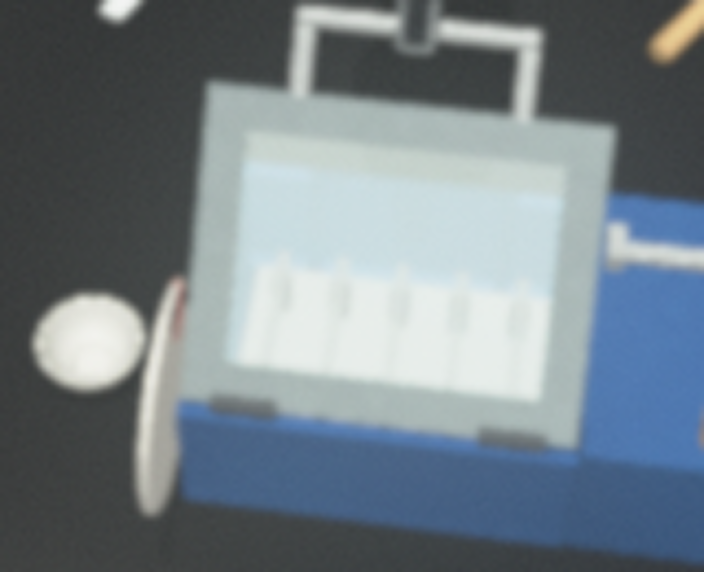

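View pics/t10.png

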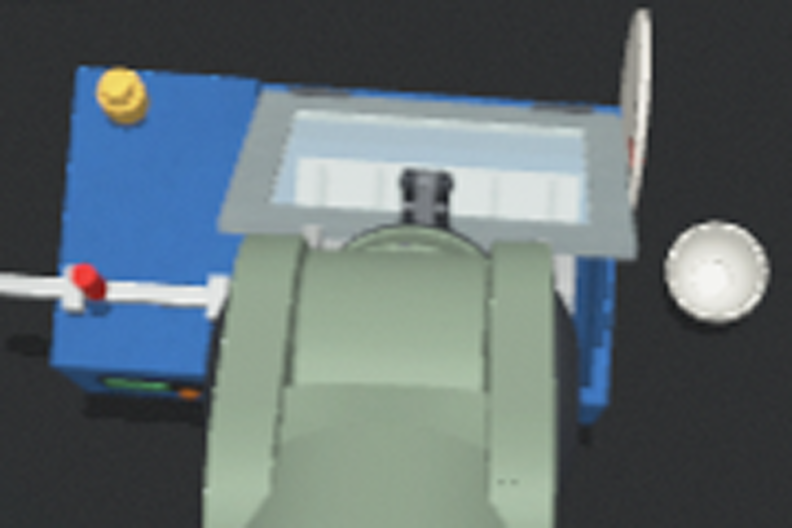

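The chord from the shut pose gives 49.9° and the bar height gives 50.5°. Next I'll check the angle independently by triangulating the lid's front corners from the scene view at (208,83), (614,128) and the top view at (636,257), (220,230).

Run:
```python
from cell import cams
from h import *
T=cams.get_calibration('top');S=cams.get_calibration('scene')
p=[.6653,.0337,-.0897];c,d=np.cos(p[2]),np.sin(p[2])
tu=lambda x,y:(210+(x+.5)/4.4-.5,90+(y+.5)/4.4-.5); su=lambda x,y:(240+(x+.5)/4.4-.5,170+(y+.5)/4.4-.5)
P=[np.c_[cv2.Rodrigues(k['rvec'])[0],k['tvec']] for k in(T,S)];P=[K(k)@m for k,m in zip((T,S),P)]
def edge(a,r,y,off=.004):
    q=np.array([.09-r*np.cos(a)+off*np.sin(a),y,.103+r*np.sin(a)+off*np.cos(a)])
    return [p[0]+c*q[0]-d*q[1],p[1]+d*q[0]+c*q[1],q[2]]
for n,y,t,s in(('R',-.178,tu(636,257),su(208,83)),('L',.058,tu(220,230),su(614,128))):
    X=cv2.triangulatePoints(P[0],P[1],np.array(t).reshape(2,1),np.array(s).reshape(2,1))[:,0];X=X[:3]/X[3]
    loc=np.array([c*(X[0]-p[0])+d*(X[1]-p[1]),-d*(X[0]-p[0])+c*(X[1]-p[1]),X[2]])
    u,v=.09-loc[0],loc[2]-.103
    print(n,loc.round(4),'angle',np.degrees(np.arctan2(v,u)-np.arctan2(.004,.19)).round(2),'r',np.hypot(u,v).round(4))
    for off in(.004,-.004):
      for a in(47,50,53): print(a,off,(proj(T,edge(np.radians(a),.19,y,off))[0]-t).round(1),(proj(S,edge(np.radians(a),.19,y,off))[0]-s).round(1))
```

```text
R [-0.0348 -0.1784  0.2427] angle 47.02 r 0.1874
47 0.004 [-0.   0.5] [ 0.3 -1. ]
50 0.004 [ 0.4 -3.1] [-0.3 -0.5]
53 0.004 [ 0.9 -6.8] [-1.   0.2]
47 -0.004 [-0.4  3.3] [ 0.8 -1.2]
50 -0.004 [ 0.1 -0.2] [ 0.2 -0.9]
53 -0.004 [ 0.5 -3.8] [-0.4 -0.4]
L [-0.0357  0.0585  0.2427] angle 46.81 r 0.188
47 0.004 [-0.1  0.2] [-0.3 -0.8]
50 0.004 [-0.2 -3.5] [-0.1 -0.2]
53 0.004 [-0.3 -7.2] [0.1 0.6]
47 -0.004 [-0.  3.] [-0.4 -1.1]
50 -0.004 [-0.1 -0.5] [-0.2 -0.7]
53 -0.004 [-0.2 -4.2] [-0.  -0.1]
```

For the top view the visible outline is the lid's lower front edge (offset −4 mm). For the scene view it is the upper edge. Both then match 50° within 0.5 px, and the triangulated 47° comes from mixing those two different edges. I'll hold and check that it's steady.

Request:
step_arm:
  moves:
    - [0,0,0,0,0,0,1]
    - [0,0,0,0,0,0,1]
    - [0,0,0,0,0,0,1]
    - [0,0,0,0,0,0,1]
    - [0,0,0,0,0,0,1]
    - [0,0,0,0,0,0,1]
    - [0,0,0,0,0,0,1]
    - [0,0,0,0,0,0,1]
    - [0,0,0,0,0,0,1]
    - [0,0,0,0,0,0,1]

```text
t: 12.05
ee_pos: [0.5413, -0.0157, 0.4344]
tcp_rot: [0.129, 0.727, 0.664, 0.118]
wrist_force: [-6.6, 5.5, 5.2]
gripper_width: 0.111
```

```bash
python3 arc2.py|head -1; python3 -c "
from cell import cams
import cv2
cv2.imwrite('pics/w11.png',cams.capture('wrist'));cv2.imwrite('pics/s11.png',cams.capture('scene'))"
```

```text
bar [ 0.596  -0.0207  0.2844] lid 50.53 hinge [ 0.7448 -0.0341  0.103 ] tilt 20.12 F [-6.6  5.5  5.2] M [1.09 1.19 0.36] t 12.05
```

View pics/s11.png

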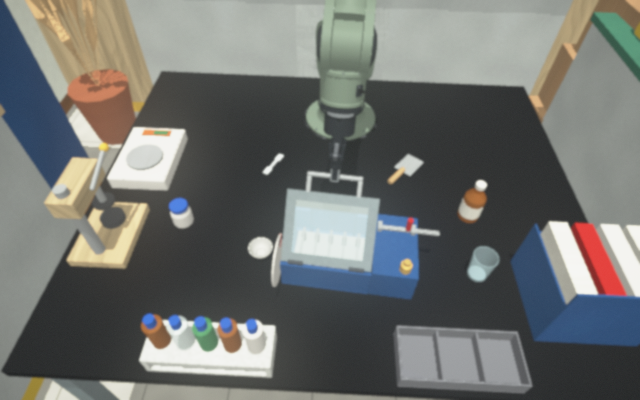

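View pics/w11.png

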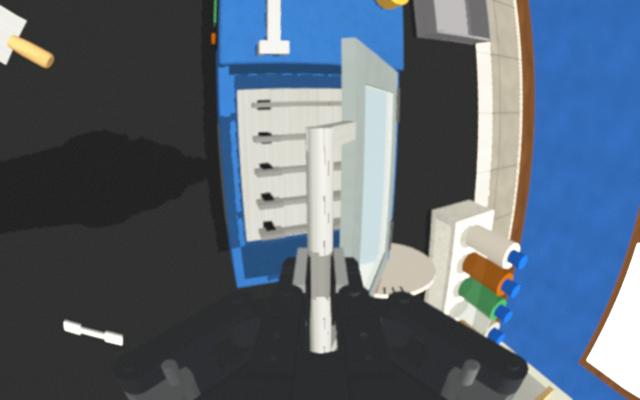

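It is steady: the bolt is back with the knob at (410,225), the lid is held, and all the other items are where they were. Handing in.

```bash
python3 -c "
from cell import job
print(job.job_done())"
```

```text
the job is handed in; nothing more can be done
None
```

I drew the bolt back to its stop, then raised the lid by its bar to about 50° and handed the job in at about 12 s with the gripper still holding it.

- **Bolt:** At the end of the pull the force rose to 18 N with almost no motion. The knob was then seen within about 1 mm of the stop position, and the bolt was clear of the lid.
- **Lid angle:** The path of the bar from the shut pose gave 49.9°, and the bar's height gave 50.5°. The lid's front edges in the scene and top views matched 50° to within about 1 px. A direct triangulation of the lid's front corners gave 47°. I discounted it because the two cameras see different edges of the 8 mm lid there. In the wrist view the lid's side edge lies over the red mark.
- **Steadiness:** Over a 1 s hold the arm moved 0.1 mm or less, and the wrist force stayed under 11 N.
- **Forces:** While lifting, my first arc was slightly too tight and pushed the lid against its hinge. This reached about 34 N at the wrist and was corrected during the lift.
- **Everything else:** The last pictures show the other items where they were at the start.

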